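# Load a bush into the optical micrometer, slide it home and start the reading

## Robot

A 6-joint arm with a two-finger parallel gripper is mounted at the origin on the work surface; the furniture and walls round the work are solid. World frame = base frame: x ahead of the robot, y to its left, z up, the work surface at z = 0. Lengths are in m, angles in rad, forces in N, time in s.
With the tool pointing down it reaches from about 0.3 to 0.825 m from the base axis. Payload 5.4 kg.
Tool frame: the origin (TCP) lies midway between the tips of the shut fingers; the grasp point (between the pads) lies env.grip_point_offset behind it (env.grip_point_offset is the distance from the TCP to the grasp point, in m); z points along the fingers, y is the line along which they close (so a half turn about z gives the same grasp; the last joint's range is limited). The gripper opens to 92 mm and grips with 3 to 60 N. Pads are 20 mm wide; open, the fingers measure 128 mm over their backs; the gripper's body (75 mm by 189 mm) begins 69 mm behind the grasp point.
Start: joints at [-1.425, 0.158, 1.597, -0, 1.386, -0.21], TCP at [0.2, -0.539, 0.215] pointing down, gripper open.
Joint ranges: [-2.91, 2.91], [-0.94, 2.29], [0.18, 2.7], [-1.29, 4.43], [0.17, 2.64], [-3, 3]. Speed limits (rad/s): [2.57, 2.57, 3.14, 3.14, 3.14, 3.14].

## Interface

Orientations are given as a 3x3 rotation matrix whose columns are the frame's x, y, z axes.
In Python, from workcell import env gives the robot as it stands. The module is installed in compiled form; this text tells all that it offers.
- The arm moves only by the tool arm_command, never from a script. Its argument "series" is text: rows parted by semicolons, each of 7 numbers parted by spaces: the shift along the tool's x, y, z in m, then the turn, a rotation vector about the tool's x, y, z in rad, then the closure, from 0 (fully open) to 1 (shut). In form: tx ty tz wx wy wz fingers; .... A call has 1 to 12 rows; each row is the pose to reach, as a shift and turn from the pose commanded when the call began, along the tool's axes at that moment; what a row does not reach only later rows make up. A row lasts 1/12 s, in which the tool goes at most 41.7 mm and 7.16 degrees, less where a joint would pass 70% of its speed; a pose out of reach is approached as far as the arm can. A call with a gripper value outside its range is refused whole. The fingers move at their own pace and stop on an object; "force" is the grip in N (left out, the last holds). Time passes only in rows, so rows that repeat a pose let the fingers close. It gives the time, the measured TCP pose, the force, the opening and the grip force at its end, in the units of the state.
- env.observe(): the state, without advancing time (a new reading comes with each control period).
- env.capture(name): name is "scene" or "top" or "wrist"; returns the picture (420x560x3 uint8, red, green, blue); there is no depth.
- env.get_calibration(name): a dict with "vfov" (degrees; the focal length in pixels is half the picture's height over the tangent of half this angle, whatever the lens; pixels are square), "cx", "cy" (the principal point, pixels), "position" and "orientation" of the camera in the world. Camera axes: x right, y down, z forward; pixel columns grow to the right and rows downward; lengths in m; the calibration is good to about 2 mm. The wrist camera is an equidistant fisheye: a pixel r from the principal point sees the ray r / f radians off the axis. A picture is of the moment at which its call begins: read the wrist's pose just before it. get_calibration takes no time and is no camera call; for the wrist camera it gives the pose at the moment of the call.
- env.job_done(): hands the job in; it is judged then, once.
The state is a dict: "clock": time; "joints": joint angles; "qvel": joint speeds; "joint_efforts": joint torques, N m; "position": TCP position; "eef_rot": TCP orientation; "ft_force": force on the tool from outside, world axes, zero at the start; "moment": the same for the moment, N m; "width": finger opening in m; "finger_force": force on a finger pad.
Only numpy, scipy, OpenCV 4.12 (cv2) and the standard library are available. Lean on these libraries where they do the work, as an engineer would, in place of code of your own. Each camera call takes 0.05 s, during which the arm holds its last target. There are 200 camera calls.

## Task

Measure the tall dark bush: stand it in the round nest of the optical micrometer's carriage and let go, then push the carriage (the black knob is there for your hand) along its rails until the spring catch clicks in and holds it between the two measuring heads. Only then press the grey key of the control unit fully down to clear the last reading, let it come up, and press the green key fully down to start the new one. Leave the red key and the other samples alone.

Things in the scene. Friction and masses are not known exactly. Their poses are not given: they have to be found in the camera images.
- dark_bush: the part to measure: a plain dark brown cylinder, 16 mm diameter, 34 mm high, standing upright among the other samples to the right of the micrometer. Origin: centre of its underside, z up
- gauge_bed: fixed grey bed of the optical micrometer, 150 (x) by 300 mm (y), two steel rails along its y; origin: centre of its underside, on the worktop. Two cream measuring heads, 50 mm along y and 95 mm high, stand at y = +75 mm, 62 to 103 mm either side of the rails' middle. The spring-roller catch is a small housing on the near (-x) edge at y = +20 mm, 42 mm high
- carriage (a joint): travel of the dark carriage along the bed's +y, m: 0 = right end (loading), 0.110 = catch engaged (measuring position), 0.1125 = end stop, from which the catch draws it back to 0.110 when let go. The slide drags with 2 N; the catch resists with about 7 N more from 0.097 to 0.103, then snaps in. The carriage plate is 92 mm wide, its top 42 mm above the worktop
- nest_floor (a point): on the carriage: centre of the nest's floor, 44 mm above the worktop; axes as the bed's. The nest is a round hole, 17.8 mm diameter and 12 mm deep, its top 3 mm a 45 degree lead-in, in a 46 x 46 mm bright aluminium block whose top is 56 mm above the worktop
- knob_top (a point): on the carriage: centre of the top of the black push knob, an upright cylinder 18 mm in diameter and 34 mm high (from 42 to 76 mm above the worktop), 78 mm behind (-y) the nest; axes as the bed's
- control_unit: fixed cream control unit, 125 (x) by 148 mm (y), left of the micrometer; origin: centre of its underside, on the worktop. Key field 29 mm high on the robot's side; behind it (x > +15 mm) a display 67 mm high. Three round keys, 23 mm diameter, in a row along y, 44 mm apart: grey (left, +y), green (middle), red (right, -y)
- grey_key_top (a point): centre of the top of the grey 'clear' key, 40 mm above the worktop when up; pressed straight down
- green_key_top (a point): centre of the top of the green 'start' key, 40 mm above the worktop when up; pressed straight down
- red_key_top (a point): centre of the top of the red 'stop' key: leave it alone
- grey_key (a joint): travel of the grey key, m: 0 = up, 0.005 = fully down (4 N)
- green_key (a joint): travel of the green key, m: 0 = up, 0.005 = fully down (4 N)
- red_key (a joint): travel of the red key, m: 0 = up, 0.005 = fully down
- brass_bush: another sample, leave alone: light brass bush with a bore, 22 mm diameter, 20 mm high. Origin: centre of its underside
- steel_bush: another sample, leave alone: flat grey steel bush, 30 mm diameter, 12 mm high. Origin: centre of its underside
- steel_gear: another sample, leave alone: grey steel spur gear, 36 mm diameter, 18 mm high, near the micrometer's left end. Origin: centre of its underside

How it is judged:
By the outcome, as a careful person would: the job done as asked, in the order asked, and still so for the second after the job is handed in, with the robot touching nothing.
It also fails if it takes over 53 s, if anything falls off the work surface, if the arm or the gripper's body presses on something with over 40 N, if the wrist force passes 120 N, or if a joint passes its speed limit or range.

## Working session

There is one attempt and no reset: what is moved stays moved. The work goes in short steps, Python scripts to look and compute and a tool call to move; the robot and the scene stay as the last step left them, time stands still between calls to the robot, and variables do not carry over. Pictures are saved under pics/ and viewed, at most 12 in all, crops included, and the job is handed in when it is done.

Besides the shell and the picture viewer there is one more tool, called after "Emit:" in YAML: its name, and indented under it one key for each argument. arm_command: Moves the arm, as the interface text tells. Its arguments: {"type":"object","properties":{"series":{"type":"string"},"force":{"type":"number"}},"required":["series"]}

```bash
mkdir -p pics; cat > h.py <<'E'
import numpy as np, cv2
from workcell import env
def save(n,im): cv2.imwrite('pics/'+n+'.png',im[:,:,::-1])
def ray(c,u,v,fish=False):
    f=210/np.tan(np.radians(c['vfov'])/2); a=np.array([(u-c['cx'])/f,(v-c['cy'])/f])
    if fish:
        t=np.hypot(*a); d=np.r_[a/t*np.sin(t) if t>0 else a,np.cos(t)]
    else: d=np.r_[a,1]
    return np.array(c['position']),np.array(c['orientation'])@d
def onz(c,u,v,z,fish=False):
    p,d=ray(c,u,v,fish); return p+d*(z-p[2])/d[2]
E
python3 - <<'E'
from h import *
s=env.observe(); print({k:np.round(v,3).tolist() for k,v in s.items()}, env.grip_point_offset)
for n in('scene','top','wrist'):
    c=env.get_calibration(n); print(n,{k:np.round(v,4).tolist() if not isinstance(v,str) else v for k,v in c.items()})
    im=env.capture(n); save(n+'0',im); np.save(n+'0.npy',im)
E
```

```text
{'clock': 0.0, 'joints': [-1.425, 0.159, 1.598, -0.0, 1.386, -0.21], 'qvel': [0.0, -0.002, 0.001, -0.0, -0.001, 0.001], 'joint_efforts': [0.001, -38.556, -32.211, 0.07, 0.038, -0.0], 'position': [0.2, -0.538, 0.214], 'eef_rot': [[0.937, 0.348, -0.0], [0.348, -0.937, 0.002], [0.0, -0.002, -1.0]], 'ft_force': [-0.642, -0.157, -0.174], 'moment': [0.05, -0.006, 0.006], 'finger_force': 0.0, 'width': 0.092} 0.0187
scene {'vfov': 47.5042, 'cx': 289.4699, 'cy': 206.5377, 'position': [1.1277, 0.0753, 1.1653], 'orientation': [[-0.1321, 0.8767, -0.4625], [0.9912, 0.1118, -0.0712], [-0.0107, -0.4678, -0.8838]]}
top {'vfov': 56.8568, 'cx': 275.1446, 'cy': 214.7557, 'position': [0.462, 0.0183, 1.3695], 'orientation': [[-0.0098, -0.9969, 0.0787], [-0.9999, 0.0093, -0.0062], [0.0054, -0.0787, -0.9969]]}
wrist {'vfov': 65.7065, 'cx': 281.4066, 'cy': 210.1149, 'position': [0.2787, -0.5088, 0.3839], 'orientation': [[0.3488, -0.8952, -0.2774], [-0.9372, -0.3341, -0.1002], [-0.0029, 0.2949, -0.9555]]}
```

View pics/top0.png

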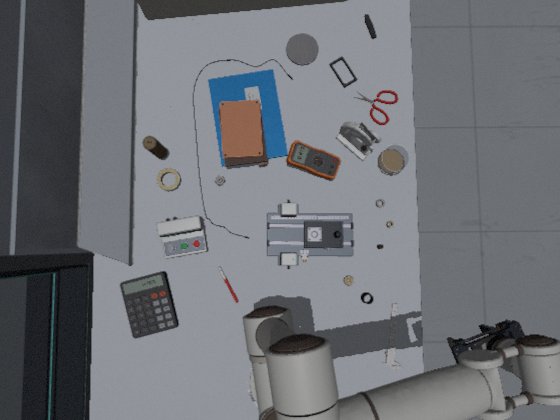

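View pics/scene0.png

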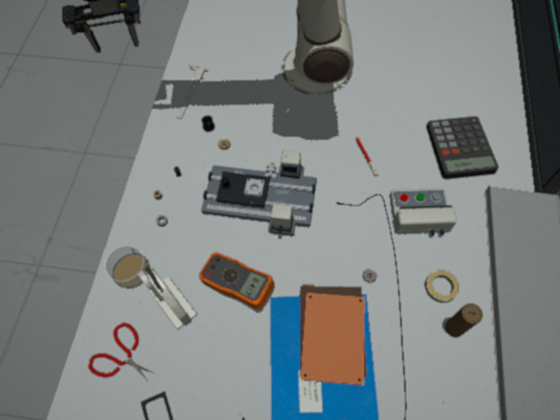

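The top view shows the bed near (310,235) with the nest at (314,234) and the knob at (338,234). The dark bush is the small dark spot at (380,247). The control unit keys are grey (169,247), green (184,246) and red (197,244). Next I'll measure these more finely.

```bash
python3 - <<'E'
from h import *
t=np.load('top0.npy'); 
a=cv2.resize(t[195:275,255:405],None,fx=5,fy=5,interpolation=cv2.INTER_CUBIC)
b=cv2.resize(t[205:265,150:215],None,fx=5,fy=5,interpolation=cv2.INTER_CUBIC)
im=np.zeros((400+180,750,3),np.uint8); im[:400]=a; im[400:580,:325]=b[60:240]
save('crop',im); 
ct=env.get_calibration('top')
for n,u,v,z in[('bush',380,247,.034),('nest',314,234,.056),('knob',338,234,.076),('grey',169,247,.04),('green',184,246,.04),('red',197,244,.04)]: print(n,onz(ct,u,v,z).round(4))
# dark bush in both
for n,(u,v) in(('top',(380,247)),('scene',(178,171))):
    i=np.load(n+'0.npy').astype(int)[v-12:v+13,u-12:u+13]; m=(i.sum(2)<130).astype(np.uint8)
    k,l,s,c=cv2.connectedComponentsWithStats(m)
    C=env.get_calibration(n)
    for j in range(1,k): print(n,s[j],c[j]+[u-12,v-12],onz(C,*(c[j]+[u-12,v-12]),.017).round(4))
E
```

```text
bush [ 0.4529 -0.3492  0.034 ]
nest [ 0.4991 -0.1208  0.056 ]
knob [ 0.4977 -0.1988  0.076 ]
grey [0.46   0.3731 0.04  ]
green [0.4629 0.322  0.04  ]
red [0.4692 0.2777 0.04  ]
top [ 9 10  5  4 11] [379.         246.54545455] [ 0.4544 -0.3505  0.017 ]
scene [ 9  9  5  8 24] [177.20833333 171.375     ] [ 0.4551 -0.3486  0.017 ]
```

View pics/crop.png

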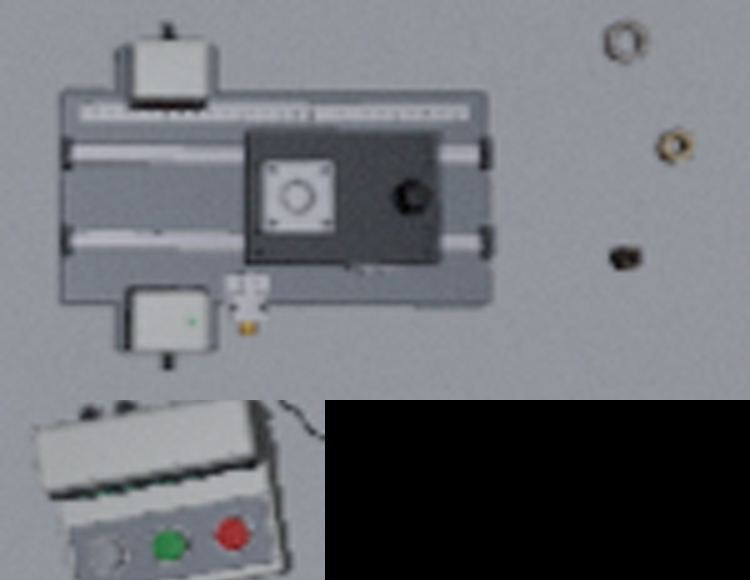

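The crop confirms the dark bush at about (380,246.6). The bed's rails run nearly along world y, and the control unit is yawed a little. I'll move above the bush for a wrist view, with the yaw set to zero.

Emit:
arm_command:
  series: "0.03 -0.009 0 0 0 0.1 0.3;0.07 -0.02 0 0 0 0.2 0.3;0.11 -0.032 0 0 0 0.3 0.3;0.15 -0.044 0 0 0 0.356 0.3;0.19 -0.056 0 0 0 0.356 0.3;0.23 -0.067 0 0 0 0.356 0.3;0.27 -0.079 0 0 0 0.356 0.3;0.295 -0.086 0 0 0 0.356 0.3;0.305 -0.089 0 0 0 0.356 0.3;0.305 -0.089 0 0 0 0.356 0.3;0.305 -0.089 0 0 0 0.356 0.3;0.305 -0.089 0 0 0 0.356 0.3"

```text
clock: 1.15
position: [0.454, -0.3504, 0.2144]
eef_rot: [[1.0, -0.002, -0.001], [-0.002, -1.0, -0.0], [-0.001, 0.0, -1.0]]
ft_force: [0.6, -0.0, 1.0]
width: 0.0647
finger_force: 0.0
```

```bash
cat >> h.py <<'E'
def st():
    s=env.observe(); R=np.array(s['eef_rot']); print(round(s['clock'],2),'pos',np.round(s['position'],4),'x',R[:,0].round(4),'z',R[:,2].round(4),'F',np.round(s['ft_force'],1),'w',round(s['width'],4),round(s['finger_force'],1)); return s
def wshot(name):
    c=env.get_calibration('wrist'); im=env.capture('wrist'); save(name,im); np.save(name+'.npy',im); import pickle; pickle.dump(c,open(name+'.pkl','wb')); return c,im
E
python3 - <<'E'
from h import *
st(); wshot('w1')
E
```

```text
1.15 pos [ 0.454  -0.3504  0.2144] x [ 1.0e+00 -1.7e-03 -8.0e-04] z [-8.e-04 -1.e-04 -1.e+00] F [ 0.6 -0.   1. ] w 0.0647 0.0
```

View pics/w1.png

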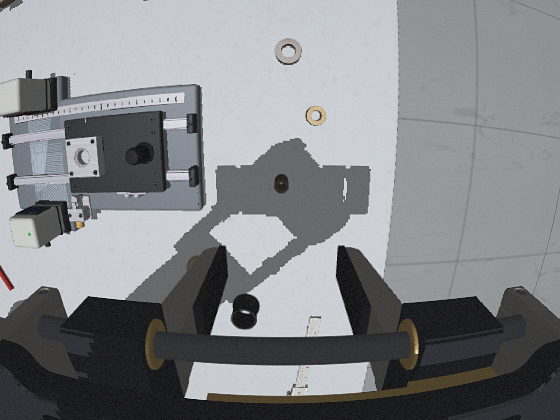

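The wrist view shows the bush at (281,183), the nest at (82,156) and the knob at (139,152). I'll compute positions from these.

```bash
python3 - <<'E'
from h import *; import pickle
c=pickle.load(open('w1.pkl','rb')); im=np.load('w1.npy')
g=im.sum(2).astype(int)
def comp(x0,y0,x1,y1,m,mn=20):
    k,l,s,ce=cv2.connectedComponentsWithStats(m[y0:y1,x0:x1].astype(np.uint8))
    return [(s[j,:2]+[x0,y0],s[j,2:],ce[j]+[x0,y0]) for j in range(1,k) if s[j,4]>=mn]
for t in (100,140,180):
  for r in comp(265,165,300,200,g<t): print('bush',t,r,onz(c,*r[2],.017,True).round(4), onz(c,*r[2],.034,True).round(4))
print(c['position'])
big=np.hstack([cv2.resize(im[165:205,261:301],(400,400),interpolation=cv2.INTER_CUBIC),cv2.resize(im[125:190,60:125][:,:],(400,400),interpolation=cv2.INTER_CUBIC)])
big=np.vstack([big]);save('w1c',big)
for n,u,v,z in[('nest',82.5,156.5,.056),('knob',139,150,.076)]: print(n,onz(c,u,v,z,True).round(4))
E
```

```text
bush 100 (array([275, 175]), array([12,  7, 32], dtype=int32), array([279.875, 177.75 ])) [ 0.4628 -0.3476  0.017 ] [ 0.4663 -0.3477  0.034 ]
bush 140 (array([275, 174]), array([ 13,  19, 183], dtype=int32), array([280.80874317, 183.07650273])) [ 0.4565 -0.3486  0.017 ] [ 0.4603 -0.3487  0.034 ]
bush 180 (array([274, 174]), array([ 14,  19, 212], dtype=int32), array([280.89150943, 183.26415094])) [ 0.4563 -0.3487  0.017 ] [ 0.4601 -0.3488  0.034 ]
[ 0.53783087 -0.34980644  0.38446715]
nest [ 0.5011 -0.119   0.056 ]
knob [ 0.506  -0.2052  0.076 ]
```

View pics/w1c.png

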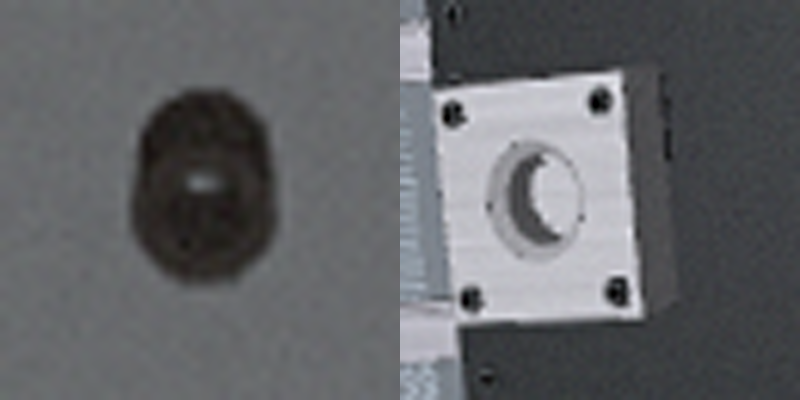

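The bush top centre is at about (281,186), which puts the bush at (0.456, -0.349). Now descending and gripping.

Emit:
arm_command:
  series: "0.002 -0.0014 0.04 0 0 0 0.45;0.002 -0.0014 0.08 0 0 0 0.45;0.002 -0.0014 0.12 0 0 0 0.45;0.002 -0.0014 0.15 0 0 0 0.45;0.002 -0.0014 0.175 0 0 0 0.45;0.002 -0.0014 0.19 0 0 0 0.45;0.002 -0.0014 0.2 0 0 0 0.45;0.002 -0.0014 0.2 0 0 0 0.45;0.002 -0.0014 0.2 0 0 0 0.9;0.002 -0.0014 0.2 0 0 0 1;0.002 -0.0014 0.2 0 0 0 1;0.002 -0.0014 0.2 0 0 0 1"
  force: 15

```text
clock: 2.2
position: [0.4579, -0.3488, 0.016]
eef_rot: [[1.0, -0.0, 0.002], [-0.0, -1.0, -0.002], [0.002, 0.002, -1.0]]
ft_force: [-0.3, 0.1, -0.1]
width: 0.0255
finger_force: 0.0
```

Emit:
arm_command:
  series: "0 0 0 0 0 0 1;0 0 0 0 0 0 1;0 0 0 0 0 0 1;0 0 0 0 0 0 1"

```text
clock: 2.53
position: [0.4576, -0.3484, 0.0153]
eef_rot: [[1.0, -0.0, 0.001], [-0.0, -1.0, -0.001], [0.001, 0.001, -1.0]]
ft_force: [-0.7, -0.6, 3.8]
width: 0.0153
finger_force: 15.0
```

Emit:
arm_command:
  series: "0 0 -0.03 0 0 0 1;0 0 -0.07 0 0 0 1;0.005 -0.02 -0.1 0 0 0 1;0.01 -0.06 -0.11 0 0 0 1;0.02 -0.1 -0.11 0 0 0 1;0.03 -0.14 -0.11 0 0 0 1;0.04 -0.175 -0.11 0 0 0 1;0.043 -0.205 -0.11 0 0 0 1;0.043 -0.223 -0.11 0 0 0 1;0.043 -0.229 -0.11 0 0 0 1;0.043 -0.229 -0.11 0 0 0 1;0.043 -0.229 -0.11 0 0 0 1"

```text
clock: 3.53
position: [0.5001, -0.1195, 0.1244]
eef_rot: [[1.0, -0.0, -0.0], [-0.0, -1.0, -0.0], [-0.0, 0.0, -1.0]]
ft_force: [-0.1, -0.7, -2.0]
width: 0.0153
finger_force: 14.9
```

Emit:
arm_command:
  series: "0 0 0 0 0 0 1;0 0 0 0 0 0 1;0 0 0 0 0 0 1"

```text
clock: 3.78
position: [0.5002, -0.12, 0.1246]
eef_rot: [[1.0, -0.002, 0.0], [-0.002, -1.0, -0.0], [0.0, 0.0, -1.0]]
ft_force: [0.7, -0.4, -1.2]
width: 0.0151
finger_force: 14.9
```

```bash
python3 - <<'E'
from h import *
st(); c,im=wshot('w2'); st()
save('w2c',cv2.resize(im[80:290,140:420],None,fx=2.8,fy=2.8,interpolation=cv2.INTER_CUBIC))
E
```

```text
3.78 pos [ 0.5002 -0.12    0.1246] x [ 1.0e+00 -1.8e-03  1.0e-04] z [ 1.e-04 -2.e-04 -1.e+00] F [ 0.7 -0.4 -1.2] w 0.0151 14.9
3.83 pos [ 0.5002 -0.1198  0.1246] x [ 1.     -0.0016 -0.    ] z [-0.e+00 -1.e-04 -1.e+00] F [ 0.2  0.2 -1. ] w 0.0152 14.9
```

View pics/w2c.png

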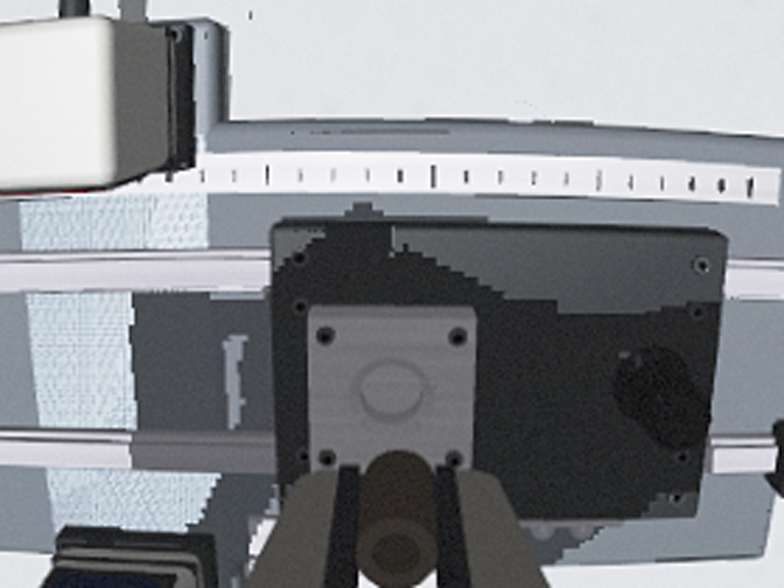

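The bush is held upright, with its top centre at crop (403,553) and its far bottom edge at (395,450). The nest circle is centred at about (391,391). I'll compute the relative offsets.

```bash
python3 - <<'E'
from h import *; import pickle
c=pickle.load(open('w2.pkl','rb'))
P=lambda x,y,z:onz(c,140-.5+(x+.5)/2.8,80-.5+(y+.5)/2.8,z,True).round(4)
print('nest',P(391,391,.056),'rim l r t b',P(351,390,.056),P(430,390,.056),P(391,358,.056),P(391,424,.056))
print('block corners',[P(*q,.056) for q in((308,307),(476,307),(309,468),(475,468))])
print('screws',[P(*q,.056) for q in((325,336),(458,336),(327,459),(455,459))])
print('bush top',P(403,553,.1433),'bottom far edge',P(395,450,.1093),'sides',P(357,500,.12),P(437,500,.12))
print('knob top',P(680,405,.076))
print('carriage edges far',P(275,222,.042),P(725,235,.042),P(695,515,.042))
E
```

```text
nest [ 0.5025 -0.1175  0.056 ] rim l r t b [ 0.5028 -0.1064  0.056 ] [ 0.5028 -0.1283  0.056 ] [ 0.512  -0.1175  0.056 ] [ 0.4927 -0.1175  0.056 ]
block corners [array([ 0.5265, -0.0951,  0.056 ]), array([ 0.5264, -0.1405,  0.056 ]), array([ 0.4792, -0.0939,  0.056 ]), array([ 0.4791, -0.1415,  0.056 ])]
screws [array([ 0.5183, -0.0996,  0.056 ]), array([ 0.5183, -0.1358,  0.056 ]), array([ 0.482 , -0.0992,  0.056 ]), array([ 0.482 , -0.1357,  0.056 ])]
bush top [ 0.4999 -0.1204  0.1433] bottom far edge [ 0.5069 -0.1188  0.1093] sides [ 0.4998 -0.1107  0.12  ] [ 0.4998 -0.1277  0.12  ]
knob top [ 0.5051 -0.1938  0.076 ]
carriage edges far [ 0.5478 -0.0849  0.042 ] [ 0.5454 -0.2151  0.042 ] [ 0.4552 -0.2148  0.042 ]
```

Emit:
arm_command:
  series: "0.0024 -0.0019 0.015 0 0 0 1;0.0024 -0.0019 0.032 0 0 0 1;0.0024 -0.0019 0.042 0 0 0 1;0.0024 -0.0019 0.049 0 0 0 1;0.0024 -0.0019 0.051 0 0 0 1;0.0024 -0.0019 0.053 0 0 0 1;0.0024 -0.0019 0.055 0 0 0 1;0.0024 -0.0019 0.057 0 0 0 1;0.0024 -0.0019 0.057 0 0 0 1;0.0024 -0.0019 0.057 0 0 0 1"

```text
clock: 4.67
position: [0.5031, -0.1174, 0.0683]
eef_rot: [[1.0, -0.0, 0.001], [-0.0, -1.0, -0.001], [0.001, 0.001, -1.0]]
ft_force: [-0.4, -0.3, 2.3]
width: 0.0153
finger_force: 15.0
```

Emit:
arm_command:
  series: "0 0 0.0015 0 0 0 1;0 0 0.003 0 0 0 1;0 0 0.0045 0 0 0 1;0 0 0.006 0 0 0 1;0 0 0.0075 0 0 0 1;0 0 0.008 0 0 0 1;0 0 0.008 0 0 0 1;0 0 0.008 0 0 0 1"

```text
clock: 5.33
position: [0.5044, -0.1181, 0.0615]
eef_rot: [[1.0, -0.0, 0.004], [-0.0, -1.0, -0.002], [0.004, 0.002, -1.0]]
ft_force: [-1.9, -0.8, 7.8]
width: 0.0154
finger_force: 19.9
```

Emit:
arm_command:
  series: "-0.0008 0 0 0 0 0 1;-0.0015 0 0 0 0 0 1;-0.0015 0 0.001 0 0 0 1;-0.0015 0 0.002 0 0 0 1;-0.0015 0 0.002 0 0 0 1"

```text
clock: 5.75
position: [0.5043, -0.1182, 0.0612]
eef_rot: [[1.0, -0.0, 0.007], [-0.0, -1.0, -0.003], [0.007, 0.003, -1.0]]
ft_force: [-0.9, 1.4, 17.0]
width: 0.0157
finger_force: 23.4
```

```bash
python3 - <<'E'
from h import *
st(); c,im=wshot('w3')
save('w3c',cv2.resize(im[150:300,180:380],None,fx=3,fy=3,interpolation=cv2.INTER_CUBIC))
E
```

```text
5.75 pos [ 0.5043 -0.1182  0.0612] x [ 1.0e+00 -3.0e-04  6.6e-03] z [ 0.0066 -0.0025 -1.    ] F [-0.9  1.4 17. ] w 0.0157 23.4
```

View pics/w3c.png

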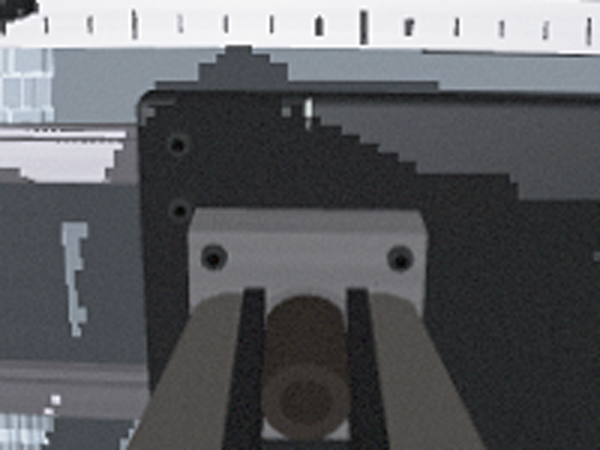

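```bash
python3 - <<'E'
from h import *; import pickle
c=pickle.load(open('w3.pkl','rb'))
P=lambda x,y,z:onz(c,180-.5+(x+.5)/3,150-.5+(y+.5)/3,z,True).round(4)
print('far edge base',P(305,293,.056),'top c/bottom/left/right')
for z in(.078,.080,.085): print(z,[P(*q,z).tolist() for q in((305,400),(305,440),(261,400),(350,400))])
print('block far',P(195,209,.056),P(422,209,.056),'screws',P(213,258,.056),P(400,258,.056))
E
```

```text
far edge base [ 0.5109 -0.1174  0.056 ] top c/bottom/left/right
0.078 [[0.4993, -0.1173, 0.078], [0.4907, -0.1173, 0.078], [0.4993, -0.1094, 0.078], [0.4992, -0.1254, 0.078]]
0.08 [[0.5004, -0.1173, 0.08], [0.492, -0.1173, 0.08], [0.5004, -0.1095, 0.08], [0.5004, -0.1253, 0.08]]
0.085 [[0.5033, -0.1173, 0.085], [0.4951, -0.1173, 0.085], [0.5032, -0.1098, 0.085], [0.5032, -0.1251, 0.085]]
block far [ 0.5282 -0.0964  0.056 ] [ 0.5282 -0.1397  0.056 ] screws [ 0.5182 -0.0995  0.056 ] [ 0.5182 -0.1358  0.056 ]
```

The nest centre, taken from the screws, is near x=0.500, so the bush sits about 3 mm too far along +x, on the lead-in. I'll lift, look again and realign.

Emit:
arm_command:
  series: "-0.001 0 -0.005 0 0 0 1;-0.001 0 -0.01 0 0 0 1;-0.001 0 -0.02 0 0 0 1;-0.001 0 -0.03 0 0 0 1;-0.001 0 -0.03 0 0 0 1;-0.001 0 -0.03 0 0 0 1;-0.001 0 -0.03 0 0 0 1"

```text
clock: 6.38
position: [0.4998, -0.1168, 0.0874]
eef_rot: [[1.0, -0.0, -0.001], [-0.0, -1.0, 0.0], [-0.001, -0.0, -1.0]]
ft_force: [0.2, 0.4, -0.9]
width: 0.0155
finger_force: 15.0
```

```bash
python3 - <<'E'
from h import *
st(); c,im=wshot('w4')
save('w4c',cv2.resize(im[150:300,180:380],None,fx=4,fy=4,interpolation=cv2.INTER_CUBIC))
E
```

```text
6.38 pos [ 0.4998 -0.1168  0.0874] x [ 1.e+00 -2.e-04 -5.e-04] z [-5.e-04  3.e-04 -1.e+00] F [ 0.2  0.4 -0.9] w 0.0155 15.0
```

View pics/w4c.png

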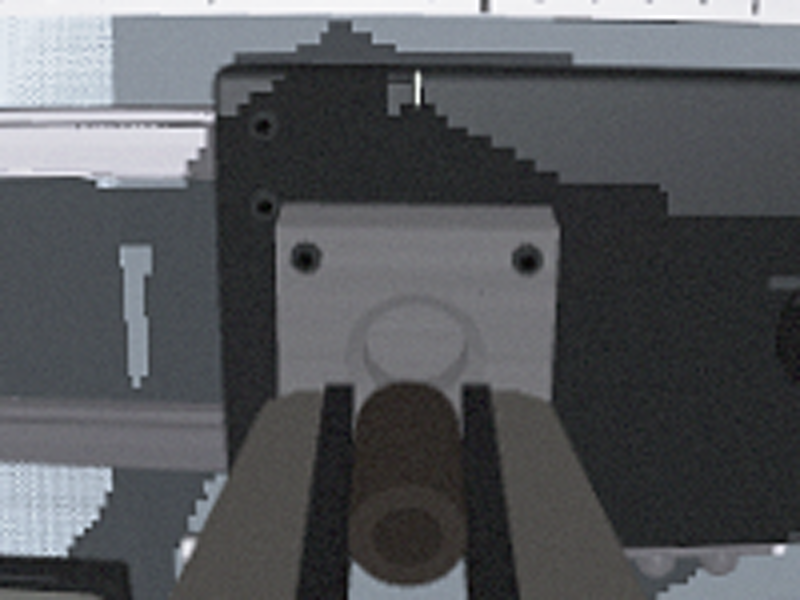

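```bash
python3 - <<'E'
from h import *; import pickle
def A(n,x0,y0,s):
    c=pickle.load(open(n+'.pkl','rb')); return lambda x,y,z:onz(c,x0-.5+(x+.5)/s,y0-.5+(y+.5)/s,z,True)
P=A('w4',180,150,4)
for zb in(.068,.072,.076,.080,.084): print(zb,'bot c',(P(407,382,zb)[0]-.008).round(4),'top near edge c',(P(407,585,zb+.034)[0]+.008).round(4),'diam',(P(347,530,zb+.034)-P(467,530,zb+.034))[1].round(4),'y',P(407,530,zb+.034)[1].round(4), P(407,382,zb)[1].round(4))
print('screws',P(306,258,.056),P(527,258,.056),'rim',P(345,360,.056),P(487,360,.056),P(415,294,.056))
Q=A('w2',140,80,2.8)
for zb in(.105,.109,.113): print(zb,(Q(395,450,zb)[0]-.008).round(4),(Q(403,588,zb+.034)[0]+.008).round(4),(Q(363,553,zb+.034)-Q(440,553,zb+.034))[1].round(4))
E
```

```text
0.068 bot c 0.4936 top near edge c 0.4932 diam 0.0164 y -0.116 -0.116
0.072 bot c 0.4953 top near edge c 0.4957 diam 0.016 y -0.116 -0.116
0.076 bot c 0.4971 top near edge c 0.4982 diam 0.0156 y -0.1161 -0.116
0.08 bot c 0.4988 top near edge c 0.5008 diam 0.0152 y -0.1161 -0.116
0.084 bot c 0.5005 top near edge c 0.5033 diam 0.0147 y -0.1161 -0.116
screws [ 0.51836715 -0.09948626  0.056     ] [ 0.51839193 -0.1355483   0.056     ] rim [ 0.50041558 -0.10558405  0.056     ] [ 0.50042588 -0.12936778  0.056     ] [ 0.51216923 -0.11727785  0.056     ]
0.105 0.4971 0.4975 0.015
0.109 0.4988 0.4999 0.0146
0.113 0.5005 0.5023 0.0142
```

The rim width matches (23.8 mm), so the nest is at (0.5003, -0.1175). The bush had in fact gone down, and slid about 4 mm in the pads. Returning by +4.6 mm in x reproduces the seated pose.

Emit:
arm_command:
  series: "0.002 0.0007 0.004 0 0 0 1;0.0046 0.0013 0.01 0 0 0 1;0.0046 0.0013 0.014 0 0 0 1;0.0046 0.0013 0.016 0 0 0 1;0.0046 0.0013 0.018 0 0 0 1;0.0046 0.0013 0.02 0 0 0 1;0.0046 0.0013 0.022 0 0 0 1;0.0046 0.0013 0.024 0 0 0 1;0.0046 0.0013 0.0255 0 0 0 1;0.0046 0.0013 0.026 0 0 0 1;0.0046 0.0013 0.026 0 0 0 1"

```text
clock: 7.35
position: [0.5046, -0.1187, 0.0626]
eef_rot: [[1.0, 0.0, -0.001], [0.0, -1.0, -0.001], [-0.001, 0.001, -1.0]]
ft_force: [-2.9, -0.2, 0.1]
width: 0.0154
finger_force: 15.0
```

Emit:
arm_command:
  series: "-0.0006 0 0.0008 0 0 0 1;-0.0006 0 0.0015 0 0 0 1;-0.0006 0 0.0015 0 0 0 0.9;-0.0006 0 0.0015 0 0 0 0.75;-0.0006 0 0.0015 0 0 0 0.6;-0.0006 0 0.0015 0 0 0 0.5;-0.0006 0 0.0015 0 0 0 0.5;-0.0006 0 -0.01 0 0 0 0.5;-0.0006 0 -0.04 0 0 0 0.5;-0.0006 0 -0.07 0 0 0 0.5;-0.0006 0 -0.07 0 0 0 0.5;-0.0006 0 -0.07 0 0 0 0.5"

```text
clock: 8.35
position: [0.5057, -0.1189, 0.134]
eef_rot: [[1.0, -0.0, 0.005], [-0.0, -1.0, -0.002], [0.005, 0.002, -1.0]]
ft_force: [0.3, -0.3, -0.8]
width: 0.0457
finger_force: 0.0
```

```bash
python3 - <<'E'
from h import *
st(); c,im=wshot('w5')
save('w5c',cv2.resize(im[120:320,140:420],None,fx=2.8,fy=2.8,interpolation=cv2.INTER_CUBIC))
E
```

```text
8.35 pos [ 0.5057 -0.1189  0.134 ] x [ 1.0e+00 -2.0e-04  4.7e-03] z [ 0.0047 -0.002  -1.    ] F [ 0.3 -0.3 -0.8] w 0.0457 0.0
```

View pics/w5c.png

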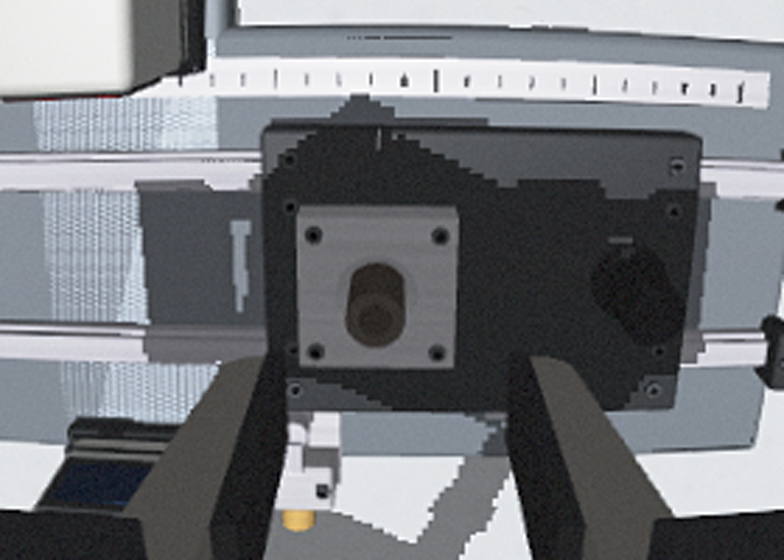

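The bush stands upright in the nest, with its top at about crop (375,315). The knob leans away by perspective, its top near (663,310).

```bash
python3 - <<'E'
from h import *; import pickle
c=pickle.load(open('w5.pkl','rb'))
P=lambda x,y,z:onz(c,140-.5+(x+.5)/2.8,120-.5+(y+.5)/2.8,z,True).round(4)
for z in(.078,.082,.087): print(z,'top',P(376,318,z),'near',P(376,348,z),'LR',P(345,318,z),P(407,318,z))
print('base far',P(377,262,.056))
print('screws',[P(*q,.056) for q in((313,236),(440,236),(316,353),(437,353))])
print('knob base far',P(620,247,.042),'right',P(686,315,.076),'near',P(668,343,.076))
print('catch',P(300,430,.042),P(340,430,.042),'yellow',P(298,520,.03))
print('carriage edges',P(265,130,.042),P(700,135,.042),P(675,408,.042))
print('bed right end',P(752,447,.02),'rail yaw',P(10,341,.03),P(750,344,.03))
t=env.get_calibration('top')
T=lambda x,y,z:onz(t,255-.5+(x+.5)/5,195-.5+(y+.5)/5,z).round(4)
print('bed ends',T(61,200,.02),T(490,200,.02),'heads',T(170,70,.095),T(170,320,.095),'nest',T(297,196,.056),'catch',T(248,300,.042),'carr edges',T(245,200,.042),T(440,200,.042))
E
```

```text
0.078 top [ 0.5016 -0.1126  0.078 ] near [ 0.493  -0.1125  0.078 ] LR [ 0.5016 -0.1043  0.078 ] [ 0.5016 -0.1209  0.078 ]
0.082 top [ 0.5032 -0.1127  0.082 ] near [ 0.4947 -0.1126  0.082 ] LR [ 0.5032 -0.1046  0.082 ] [ 0.5032 -0.1208  0.082 ]
0.087 top [ 0.5051 -0.1128  0.087 ] near [ 0.4968 -0.1127  0.087 ] LR [ 0.5051 -0.1049  0.087 ] [ 0.5051 -0.1207  0.087 ]
base far [ 0.5104 -0.1125  0.056 ]
screws [array([ 0.5181, -0.0943,  0.056 ]), array([ 0.5181, -0.1304,  0.056 ]), array([ 0.482 , -0.0942,  0.056 ]), array([ 0.482 , -0.1301,  0.056 ])]
knob base far [ 0.5107 -0.1867  0.042 ] right [ 0.5011 -0.1985  0.076 ] near [ 0.4928 -0.1941  0.076 ]
catch [ 0.4485 -0.0866  0.042 ] [ 0.4486 -0.0997  0.042 ] yellow [ 0.405  -0.0827  0.03  ]
carriage edges [ 0.5465 -0.0795  0.042 ] [ 0.5461 -0.2099  0.042 ] [ 0.455  -0.2106  0.042 ]
bed right end [ 0.4258 -0.2518  0.02  ] rail yaw [0.4732 0.0162 0.03  ] [ 0.4724 -0.2398  0.03  ]
bed ends [0.4996 0.0395 0.02  ] [ 0.4967 -0.2589  0.02  ] heads [ 0.5825 -0.0343  0.095 ] [ 0.4184 -0.0322  0.095 ] nest [ 0.4997 -0.1208  0.056 ] catch [ 0.4297 -0.0876  0.042 ] carr edges [ 0.4977 -0.0866  0.042 ] [ 0.4965 -0.2202  0.042 ]
```

The bush is seated: its top centre and base agree with the nest at (0.5003, -0.1123). The carriage is at about 0.031 travel, with the knob near y = -0.190. I'll straddle the knob, then push.

Emit:
arm_command:
  series: "-0.002 0.03 0 0 0 0 0.5;-0.0055 0.06 0 0 0 0 0.5;-0.0055 0.0715 0 0 0 0 0.5;-0.0055 0.0715 0.015 0 0 0 0.5;-0.0055 0.0715 0.04 0 0 0 0.5;-0.0055 0.0715 0.06 0 0 0 0.5;-0.0055 0.0715 0.075 0 0 0 0.5;-0.0055 0.0715 0.083 0 0 0 0.5;-0.0055 0.0715 0.083 0 0 0 0.5;-0.0055 0.0715 0.083 0 0 0 0.74;-0.0055 0.0715 0.083 0 0 0 0.74;-0.0055 0.0715 0.083 0 0 0 0.74"

```text
clock: 9.4
position: [0.4995, -0.1903, 0.0498]
eef_rot: [[1.0, -0.0, 0.002], [-0.0, -1.0, -0.001], [0.002, 0.001, -1.0]]
ft_force: [0.6, 0.1, 0.7]
width: 0.028
finger_force: 0.0
```

Emit:
arm_command:
  series: "0 -0.005 0 0 0 0 0.74;0 -0.013 0 0 0 0 0.74;0 -0.023 0 0 0 0 0.74;0 -0.033 0 0 0 0 0.74;0 -0.043 0 0 0 0 0.74;0 -0.05 0 0 0 0 0.74;0 -0.055 0 0 0 0 0.74;0 -0.058 0 0 0 0 0.74;0 -0.06 0 0 0 0 0.74;0 -0.06 0 0 0 0 0.74"

```text
clock: 10.23
position: [0.4981, -0.129, 0.0482]
eef_rot: [[1.0, 0.0, -0.001], [0.0, -1.0, 0.001], [-0.001, -0.001, -1.0]]
ft_force: [-0.3, 0.0, -0.1]
width: 0.0241
finger_force: 0.0
```

Emit:
arm_command:
  series: "0 -0.002 -0.001 0 0 0 0.74;0 -0.004 -0.001 0 0 0 0.74;0 -0.006 -0.001 0 0 0 0.74;0 -0.008 -0.001 0 0 0 0.74;0 -0.01 -0.001 0 0 0 0.74;0 -0.01 -0.001 0 0 0 0.74"

```text
clock: 10.73
position: [0.4984, -0.1193, 0.0494]
eef_rot: [[1.0, -0.0, -0.001], [-0.0, -1.0, 0.001], [-0.001, -0.001, -1.0]]
ft_force: [-0.9, -0.0, 0.2]
width: 0.0237
finger_force: 0.0
```

Emit:
arm_command:
  series: "0 -0.0015 0 0 0 0 0.74;0 -0.003 0 0 0 0 0.74;0 -0.0045 0 0 0 0 0.74;0 -0.006 0 0 0 0 0.74;0 -0.006 0 0 0 0 0.74"

```text
clock: 11.15
position: [0.4987, -0.1149, 0.0496]
eef_rot: [[1.0, 0.0, 0.0], [0.0, -1.0, -0.002], [0.0, 0.002, -1.0]]
ft_force: [-1.8, -5.5, -2.5]
width: 0.0234
finger_force: 3.1
```

Emit:
arm_command:
  series: "0 -0.0015 0 0 0 0 0.74;0 -0.003 0 0 0 0 0.74;0 -0.0045 0 0 0 0 0.74;0 -0.0045 0 0 0 0 0.74"

```text
clock: 11.48
position: [0.4988, -0.1086, 0.0497]
eef_rot: [[1.0, -0.0, 0.0], [-0.0, -1.0, 0.001], [0.0, -0.001, -1.0]]
ft_force: [0.2, 0.1, 0.3]
width: 0.0241
finger_force: 0.0
```

Emit:
arm_command:
  series: "0 -0.0015 0 0 0 0 0.74;0 -0.003 0 0 0 0 0.74;0 -0.0045 0 0 0 0 0.74;0 -0.0045 0 0 0 0 0.74;0 -0.0045 0 0 0 0 0.74"

```text
clock: 11.9
position: [0.4988, -0.1049, 0.0497]
eef_rot: [[1.0, -0.0, 0.0], [-0.0, -1.0, -0.0], [0.0, 0.0, -1.0]]
ft_force: [0.8, -1.8, -0.3]
width: 0.0239
finger_force: 0.9
```

Emit:
arm_command:
  series: "0 0.002 0 0 0 0 0.65;0 0.004 0 0 0 0 0.6;0 0.004 0 0 0 0 0.55;0 0.004 -0.01 0 0 0 0.55;0 0.004 -0.045 0 0 0 0.55;0 0.004 -0.08 0 0 0 0.55;0 0.004 -0.115 0 0 0 0.7;0 0.004 -0.13 0 0 0 1;0 0.004 -0.13 0 0 0 1;0 0.004 -0.13 0 0 0 1"

```text
clock: 12.73
position: [0.4991, -0.109, 0.1806]
eef_rot: [[1.0, -0.0, 0.002], [-0.0, -1.0, -0.001], [0.002, 0.001, -1.0]]
ft_force: [0.4, 0.1, 0.1]
width: 0.0168
finger_force: 0.0
```

```bash
python3 - <<'E'
from h import *
st(); c,im=wshot('w6')
save('w6c',im)
im=env.capture('top'); np.save('top1.npy',im)
E
```

```text
12.73 pos [ 0.4991 -0.109   0.1806] x [ 1.e+00 -2.e-04  2.e-03] z [ 2.e-03 -8.e-04 -1.e+00] F [0.4 0.1 0.1] w 0.0168 0.0
```

View pics/w6c.png

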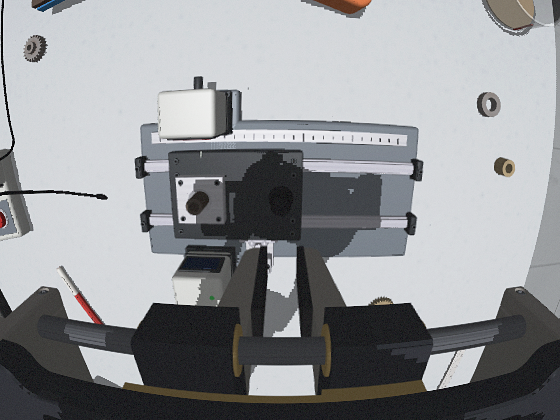

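The carriage now sits between the heads, with the bush upright in the nest at (197,204). I'll go to the control unit and check the carriage travel on the way.

Emit:
arm_command:
  series: "-0.003 -0.02 -0.01 0 0 0 1;-0.008 -0.06 -0.01 0 0 0 1;-0.013 -0.1 0 0 0 0 1;-0.018 -0.14 0 0 0 0 1;-0.023 -0.18 0 0 0 0 1;-0.028 -0.22 0 0 0 0 1;-0.033 -0.26 0 0 0 0 1;-0.038 -0.3 0 0 0 0 1;-0.04 -0.34 0 0 0 0 1;-0.04 -0.38 0 0 0 0 1;-0.04 -0.41 0 0 0 0 1;-0.04 -0.43 0 0 0 0 1"

```text
clock: 13.83
position: [0.4566, 0.3236, 0.1771]
eef_rot: [[1.0, 0.002, -0.004], [0.002, -1.0, -0.001], [-0.004, 0.001, -1.0]]
ft_force: [0.1, -0.3, -0.3]
width: 0.0007
finger_force: 0.0
```

Emit:
arm_command:
  series: "0 0 0 0 0 0 1;0 0 0 0 0 0 1;0 0 0 0 0 0 1"

```text
clock: 14.08
position: [0.4579, 0.3201, 0.1781]
eef_rot: [[1.0, -0.0, -0.003], [-0.0, -1.0, -0.002], [-0.003, 0.002, -1.0]]
ft_force: [0.6, -0.4, 0.7]
width: 0.0001
finger_force: 0.0
```

```bash
python3 - <<'E'
from h import *; import pickle
st(); c,im=wshot('w7'); save('w7c',im)
h=cv2.cvtColor(im,cv2.COLOR_RGB2HSV)
for n,lo,hi in(('green',45,85),('red',0,8)):
    m=((h[...,0]>=lo)&(h[...,0]<=hi)&(h[...,1]>110)&(h[...,2]>50)).astype(np.uint8)
    k,l,s,ce=cv2.connectedComponentsWithStats(m)
    for j in range(1,k):
        if s[j,4]>40: print(n,s[j],ce[j].round(1),onz(c,*ce[j],.04,True).round(4))
c6=pickle.load(open('w6.pkl','rb'))
print('block c',onz(c6,201,199.5,.056,True),'heads',[onz(c6,u,v,.095,True).round(4) for u,v in((158,135),(215,140),(232,127))])
E
```

```text
14.08 pos [0.4579 0.3201 0.1781] x [ 1.0e+00 -5.0e-04 -2.6e-03] z [-0.0026 -0.0016 -1.    ] F [ 0.6 -0.4  0.7] w 0.0001 0.0
green [262 179  22  23 394] [272.6 190.3] [0.4661 0.3295 0.04  ]
red [306 172  23  23 282] [316.4 183.1] [0.4734 0.2868 0.04  ]
red [383 276  26  51 368] [396.3 301.3] [0.3335 0.1858 0.04  ]
block c [ 0.50243233 -0.03096274  0.056     ] heads [array([ 0.5682, -0.0069,  0.095 ]), array([ 0.562 , -0.0553,  0.095 ]), array([ 0.572 , -0.0693,  0.095 ])]
```

View pics/w7c.png

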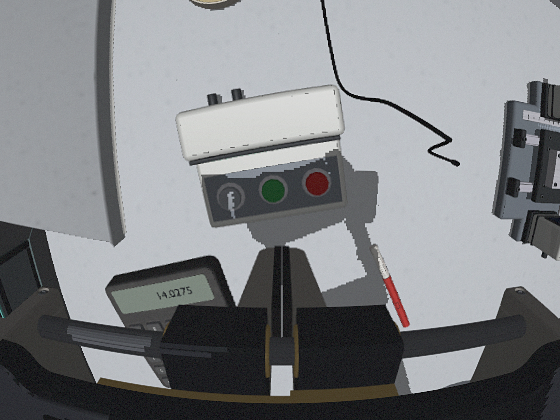

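The keys are at about grey (230,197), green (273,190) and red (316,183). I'll cross-check them against the other view.

```bash
python3 - <<'E'
from h import *; import pickle
c=pickle.load(open('w7.pkl','rb')); print('grey wrist',onz(c,230,197,.04,True).round(4))
t=env.get_calibration('top'); im=np.load('top1.npy'); im0=np.load('top0.npy')
for I in(im0,):
  h=cv2.cvtColor(I,cv2.COLOR_RGB2HSV)
  for n,lo,hi in(('green',45,85),('red',0,8)):
    m=((h[...,0]>=lo)&(h[...,0]<=hi)&(h[...,1]>110)&(h[...,2]>50)); m[:230]=0;m[260:]=0;m[:,:160]=0;m[:,210:]=0
    v,u=np.nonzero(m); print(n,len(u),onz(t,u.mean(),v.mean(),.04).round(4))
st()
c2,im=wshot('w8')
h=cv2.cvtColor(im,cv2.COLOR_RGB2HSV)
for n,lo,hi in(('green',45,85),('red',0,8)):
    m=((h[...,0]>=lo)&(h[...,0]<=hi)&(h[...,1]>110)&(h[...,2]>50)); m[250:]=0
    v,u=np.nonzero(m); print(n,onz(c2,u.mean(),v.mean(),.04,True).round(4))
g=cv2.GaussianBlur(cv2.cvtColor(im,cv2.COLOR_RGB2GRAY),(3,3),0)[170:225,200:260]
print(cv2.HoughCircles(cv2.resize(g,None,fx=4,fy=4),cv2.HOUGH_GRADIENT,1,100,param1=80,param2=15,minRadius=35,maxRadius=65))
E
```

```text
grey wrist [0.4595 0.3717 0.04  ]
green 26 [0.4639 0.3246 0.04  ]
red 18 [0.471  0.2817 0.04  ]
14.13 pos [0.4583 0.3199 0.1785] x [ 1.     -0.0013 -0.0019] z [-0.0019 -0.0012 -1.    ] F [ 0.5 -0.5  1. ] w 0.0007 0.0
green [0.4661 0.3295 0.04  ]
red [0.4732 0.2866 0.04  ]
None
```

Both wrist frames agree, so I'll use grey (0.459, 0.371) and green (0.466, 0.329). First, above grey and down.

Emit:
arm_command:
  series: "0 -0.03 0 0 0 0 1;0.001 -0.0513 0.01 0 0 0 1;0.001 -0.0513 0.04 0 0 0 1;0.001 -0.0513 0.075 0 0 0 1;0.001 -0.0513 0.105 0 0 0 1;0.001 -0.0513 0.12 0 0 0 1;0.001 -0.0513 0.13 0 0 0 1;0.001 -0.0513 0.132 0 0 0 1;0.001 -0.0513 0.132 0 0 0 1;0.001 -0.0513 0.132 0 0 0 1"

```text
clock: 15.02
position: [0.461, 0.3727, 0.0492]
eef_rot: [[1.0, -0.001, 0.002], [-0.001, -1.0, 0.001], [0.002, -0.001, -1.0]]
ft_force: [0.1, -0.1, 0.1]
width: 0.0003
finger_force: 0.0
```

Emit:
arm_command:
  series: "0 0 0.002 0 0 0 1;0 0 0.004 0 0 0 1;0 0 0.006 0 0 0 1;0 0 0.008 0 0 0 1;0 0 0.0095 0 0 0 1;0 0 0.0105 0 0 0 1;0 0 0.0105 0 0 0 1;0 0 0.0105 0 0 0 1"

```text
clock: 15.68
position: [0.46, 0.3727, 0.0375]
eef_rot: [[1.0, -0.0, 0.001], [-0.0, -1.0, 0.0], [0.001, -0.0, -1.0]]
ft_force: [-0.5, -0.5, 3.3]
width: 0.0002
finger_force: 1.4
```

Emit:
arm_command:
  series: "0 0 0.001 0 0 0 1;0 0 0.002 0 0 0 1;0 0 0.003 0 0 0 1;0 0 0.004 0 0 0 1;0 0 0.004 0 0 0 1;0 0 0.004 0 0 0 1"

```text
clock: 16.18
position: [0.4601, 0.3728, 0.0354]
eef_rot: [[1.0, 0.0, 0.0], [0.0, -1.0, -0.0], [0.0, 0.0, -1.0]]
ft_force: [-5.1, -2.7, 15.8]
width: 0.0004
finger_force: 8.4
```

Bottomed at 16 N. Lifting clear and moving to green.

Emit:
arm_command:
  series: "0 0 -0.008 0 0 0 1;0 0 -0.025 0 0 0 1;0 0 -0.03 0 0 0 1;0.003 0.02 -0.03 0 0 0 1;0.006 0.043 -0.03 0 0 0 1;0.006 0.043 -0.03 0 0 0 1;0.006 0.043 -0.02 0 0 0 1;0.006 0.043 -0.014 0 0 0 1;0.006 0.043 -0.011 0 0 0 1;0.006 0.043 -0.009 0 0 0 1;0.006 0.043 -0.009 0 0 0 1"

```text
clock: 17.1
position: [0.4649, 0.3298, 0.0411]
eef_rot: [[1.0, 0.001, -0.002], [0.001, -1.0, -0.001], [-0.002, 0.001, -1.0]]
ft_force: [-0.4, 0.0, -0.3]
width: 0.0004
finger_force: 0.0
```

Emit:
arm_command:
  series: "0 0 0.002 0 0 0 1;0 0 0.004 0 0 0 1;0 0 0.006 0 0 0 1;0 0 0.0075 0 0 0 1;0 0 0.009 0 0 0 1;0 0 0.009 0 0 0 1;0 0 0.009 0 0 0 1"

```text
clock: 17.68
position: [0.4659, 0.33, 0.0354]
eef_rot: [[1.0, 0.0, -0.0], [0.0, -1.0, 0.0], [-0.0, -0.0, -1.0]]
ft_force: [-7.1, -1.8, 15.9]
width: 0.0005
finger_force: 8.1
```

Green bottomed too. I'll retreat upward and do a final check.

Emit:
arm_command:
  series: "0 0 -0.01 0 0 0 1;0 0 -0.03 0 0 0 1;0 0 -0.07 0 0 0 1;0 0 -0.11 0 0 0 1;0 0 -0.14 0 0 0 1;0 0 -0.14 0 0 0 1;0 0 -0.14 0 0 0 1;0 0 -0.14 0 0 0 1"

```text
clock: 18.35
position: [0.4653, 0.3292, 0.1722]
eef_rot: [[1.0, -0.0, -0.001], [-0.0, -1.0, -0.001], [-0.001, 0.001, -1.0]]
ft_force: [-0.6, -0.1, 0.4]
width: 0.0005
finger_force: 0.0
```

```bash
python3 - <<'E'
from h import *
st(); a=env.capture('top'); b=env.capture('scene')
save('fin',np.hstack([cv2.resize(a[190:280,150:370],(396,162*1)),cv2.resize(b[130:250,190:470],(392,162))]))
E
```

```text
18.35 pos [0.4653 0.3292 0.1722] x [ 1.0e+00 -3.0e-04 -1.1e-03] z [-1.1e-03 -7.0e-04 -1.0e+00] F [-0.6 -0.1  0.4] w 0.0005 0.0
```

View pics/fin.png

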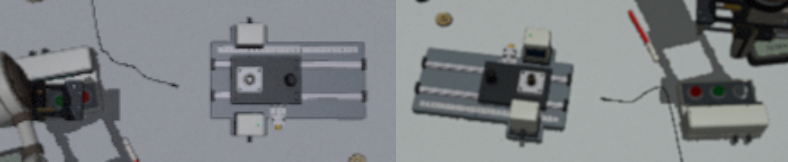

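The carriage with the bush stands between the heads (left view, about (250,80)), and the robot is clear of everything. Handing in.

```bash
python3 -c "
from workcell import env
print(env.job_done())"
```

```text
the job is handed in; nothing more can be done
None
```

The job is handed in at about 18 s: the bush is in the nest, the carriage snapped into the catch between the heads, then grey and green were pressed to the bottom in that order; the red key and other samples were not touched, and the hand-in gave no verdict.

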